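Cam followers from wash rail to build board, in engine order

TASK

The four washed cam followers on the aluminium wash rail must go over to the pegs of the wooden build board in their engine order: the yellow end of each rack is the timing end, so the follower nearest the rail's yellow end goes on the peg nearest the board's yellow end, and so on down the row. Seat each one fully down over its peg, mouth down as it stands now. They are clean, so never let one fall onto or rest on the bench, and leave the marker, the ratchet and the jar where they are.

Things in the scene. Friction and masses are not known exactly. Their poses are not given: they have to be found in the camera images.
- tappet_red: cam follower (bucket tappet) with a red paint dab (21 mm) on its closed top: dark steel cup, mouth down, 34 mm diameter, 32 mm high, 27 mm bore, 27 mm deep inside, 80 g. Origin: centre of its open rim (underside); z up. At the start it stands over a peg of the aluminium wash rail, loose by about 8 mm all round
- tappet_blue: cam follower (bucket tappet) with a blue paint dab (21 mm) on its closed top: dark steel cup, mouth down, 34 mm diameter, 32 mm high, 27 mm bore, 27 mm deep inside, 80 g. Origin: centre of its open rim (underside); z up. At the start it stands over a peg of the aluminium wash rail, loose by about 8 mm all round
- tappet_green: cam follower (bucket tappet) with a green paint dab (21 mm) on its closed top: dark steel cup, mouth down, 34 mm diameter, 32 mm high, 27 mm bore, 27 mm deep inside, 80 g. Origin: centre of its open rim (underside); z up. At the start it stands over a peg of the aluminium wash rail, loose by about 8 mm all round
- tappet_white: cam follower (bucket tappet) with a white paint dab (21 mm) on its closed top: dark steel cup, mouth down, 34 mm diameter, 32 mm high, 27 mm bore, 27 mm deep inside, 80 g. Origin: centre of its open rim (underside); z up. At the start it stands over a peg of the aluminium wash rail, loose by about 8 mm all round
- holder_red: fixed holder on which the red tappet starts: black foot 46 x 50 x 14 mm with a steel peg 11 mm thick, 20 mm above the foot. Four alike stand 64 mm apart on the aluminium wash rail (56 x 290 mm; end caps 32 mm high, one yellow, one black). Origin: centre of the foot's underside; seat (foot's top) 24 mm above the bench; +y points along the row to the rail's yellow end
- holder_blue: fixed holder on which the blue tappet starts: black foot 46 x 50 x 14 mm with a steel peg 11 mm thick, 20 mm above the foot. Four alike stand 64 mm apart on the aluminium wash rail (56 x 290 mm; end caps 32 mm high, one yellow, one black). Origin: centre of the foot's underside; seat (foot's top) 24 mm above the bench; +y points along the row to the rail's yellow end
- holder_green: fixed holder on which the green tappet starts: black foot 46 x 50 x 14 mm with a steel peg 11 mm thick, 20 mm above the foot. Four alike stand 64 mm apart on the aluminium wash rail (56 x 290 mm; end caps 32 mm high, one yellow, one black). Origin: centre of the foot's underside; seat (foot's top) 24 mm above the bench; +y points along the row to the rail's yellow end
- holder_white: fixed holder on which the white tappet starts: black foot 46 x 50 x 14 mm with a steel peg 11 mm thick, 20 mm above the foot. Four alike stand 64 mm apart on the aluminium wash rail (56 x 290 mm; end caps 32 mm high, one yellow, one black). Origin: centre of the foot's underside; seat (foot's top) 24 mm above the bench; +y points along the row to the rail's yellow end
- build_board: hardwood build board (fixed), 64 x 290 x 24 mm, lying on the bench, with four brass pegs 11 mm thick, 20 mm tall above the board's top (tapered tips). Origin: centre of its underside; y runs along the row, x across it; the pegs stand at x = 0, y = +96, +32, -32 and -96 mm, empty at the start. The rail may lie left of the board or right of it
- yellow_cap: yellow plastic end cap of the build board (fixed), 70 x 14 x 32 mm; it marks the timing end. It sits 152 mm from the board's centre, at either the +y or the -y end of the board (the other end has a black cap). Origin: centre of its underside
- paint_marker: black paint marker, 132 mm long, 19 mm thick, lying loose behind the racks; a bystander, to be left where it is. Origin: centre of its underside
- ratchet: ratchet handle, 215 mm long, 35 mm wide, 29 mm high, lying loose behind the racks; a bystander, to be left where it is. Origin: centre of its underside
- jar: clear jar with a red lid, 65 mm diameter, 99 mm high, standing loose at the right end of the work; a bystander, to be left where it is. Origin: centre of its underside

How it is judged:
By the outcome, as a careful person would: the job done as asked, in the order asked, and still so for the second after the job is handed in, with the robot touching nothing.
It also fails if it takes over 96 s, if anything falls off the work surface, if the arm or the gripper's body presses on something with over 40 N, if the wrist force passes 120 N, or if a joint passes its speed limit or range.

ROBOT

A 6-joint arm with a two-finger parallel gripper is mounted at the origin on a cart in front of the work surface, level with it; the furniture and walls round the work are solid. World frame = base frame: x ahead of the robot, y to its left, z up, the work surface at z = 0. Lengths are in mm, angles in rad, forces in N, time in s.
With the tool pointing down it reaches from about 250 to 775 mm from the base axis. Payload 4 kg.
Tool frame: the origin (TCP) lies between the finger pads; the fingertips stand 19 mm ahead of it and the grasp point (between the pads) is the TCP; z points along the fingers, y is the line along which they close (so a half turn about z gives the same grasp; the last joint's range is limited). The gripper opens to 94 mm and grips with 3 to 60 N. Pads are 16 mm wide; open, the fingers measure 119 mm over their backs; the gripper's body (75 mm by 177 mm) begins 78 mm behind the grasp point.
Start: joints at [1.209, 0.087, 1.371, -0, 1.684, -0.103], TCP at [140.765, 531.699, 224.506] pointing down, gripper open.
Joint ranges: [-3.1, 3.1], [-0.76, 2.03], [0.27, 2.55], [-1.08, 4.22], [0.17, 2.65], [-2.57, 2.57]. Speed limits (rad/s): [2.79, 2.79, 3.14, 3.14, 3.14, 3.14].

INTERFACE

Orientations are given as a unit quaternion [x, y, z, w].
In Python, from plant import ctrl gives the robot as it stands.
- The arm moves only by the tool apply_moves, never from a script. Its argument "steps" is a list of rows, each an object of numbers: "dx", "dy", "dz": the shift along the tool's x, y, z in cm; "ax", "ay", "az": the turn, a rotation vector about the tool's x, y, z in degrees. In form: [{"dx": .., "dy": .., "dz": .., "ax": .., "ay": .., "az": ..}, ...]. A call has exactly 8 rows; each row shifts and turns the commanded pose from where the row before left it, along the tool's axes as they then stand; what a row does not reach is not made up. A row lasts 1/8 s, in which the tool goes at most 62.5 mm and 10.7 degrees, less where a joint would pass 70% of its speed; a pose out of reach is approached as far as the arm can. A call with a gripper value outside its range is refused whole. "gripper" is the closure in counts, from 0 (fully open) to 255 (shut), set as the call begins (left out, the last holds). The fingers move at their own pace and stop on an object; "force" is the grip in N (left out, the last holds). Time passes only in rows, so rows that do not move let the fingers close, or fill a call up. It gives the time, the measured TCP pose, the force, the opening and the grip force at its end, in the units of the state.
- ctrl.get_obs(): the state, without advancing time (a new reading comes with each control period).
- ctrl.snapshot(name): name is "scene" or "side" or "wrist"; returns a dict with "img" (420x560x3 uint8, red, green, blue), "fx", "fy", "cx", "cy" (pixels), "position" and "rotation" of the camera in the world; the wrist camera has in their place "tool_from_camera" (4x4, takes a point from camera to tool coordinates, whose origin is the TCP and whose axes are the flange's). Camera axes: x right, y down, z forward; pixel columns grow to the right and rows downward; lengths in mm; the calibration is good to about 2 mm. A picture is of the moment at which its call begins: read the wrist's pose just before it. There is no depth.
- ctrl.finish_job(): hands the job in; it is judged then, once.
The state is a dict: "t": time; "joint_positions": joint angles; "qd": joint speeds; "joint_efforts": joint torques, N m; "tool_pos": TCP position; "ee_rot": TCP orientation; "wrist_force": force on the tool from outside, world axes, zero at the start; "wrist_torque": the same for the moment, N m; "gripper_width": finger opening in mm; "grip_force": force on a finger pad.
Only numpy, scipy, OpenCV 4.12 (cv2) and the standard library are available. Lean on these libraries where they do the work, as an engineer would, in place of code of your own. Each camera call takes 0.05 s, during which the arm holds its last target. There are 200 camera calls.

## Working session

There is one attempt and no reset: what is moved stays moved. The work goes in short steps, Python scripts to look and compute and a tool call to move; the robot and the scene stay as the last step left them, time stands still between calls to the robot, and variables do not carry over. Pictures are saved under pics/ and viewed, at most 14 in all, crops included, and the job is handed in when it is done.

Besides the shell and the picture viewer there is one more tool, called by a JSON object that holds its "fn" and its "kwargs". apply_moves: Moves the arm, as the interface text tells. Its arguments: {"type":"object","properties":{"steps":{"type":"array"},"gripper":{"type":"number"},"force":{"type":"number"}},"required":["steps"]}

```bash
mkdir -p pics; ls; python3 - <<'E'
from plant import ctrl
import cv2,numpy as np
o=ctrl.get_obs();print({k:np.round(v,3).tolist() for k,v in o.items()})
for n in("scene","side"):
    s=ctrl.snapshot(n);cv2.imwrite(f"pics/{n}0.png",s["img"][:,:,::-1])
    np.savez(f"{n}0.npz",**s)
    print(n,s["fx"],s["fy"],s["cx"],s["cy"],np.round(s["position"],1),np.round(s["rotation"],3).tolist())
E
```

```text
pics
{'t': 0.0, 'joint_positions': [1.209, 0.088, 1.372, -0.0, 1.684, -0.103], 'qd': [0.001, -0.0, 0.001, -0.0, 0.0, 0.0], 'joint_efforts': [0.001, -34.019, -30.243, 0.072, 0.033, -0.0], 'tool_pos': [140.58, 531.223, 223.337], 'ee_rot': [0.129, 0.992, -0.001, -0.0], 'wrist_force': [0.117, -0.526, 0.1], 'wrist_torque': [0.028, 0.051, 0.05], 'grip_force': 0.0, 'gripper_width': 93.748}
scene 455.73022560851126 455.73022560851126 280.73946360679014 210.32733118529512 [ 122.9 -932.4  854.8] [0.873, -0.237, 0.101, -0.415]
side 495.96505778667324 495.96505778667324 293.23001751879457 213.75589287449418 [ 331.  1331.1 1076.5] [-0.073, 0.885, -0.458, 0.041]
```

View pics/scene0.png

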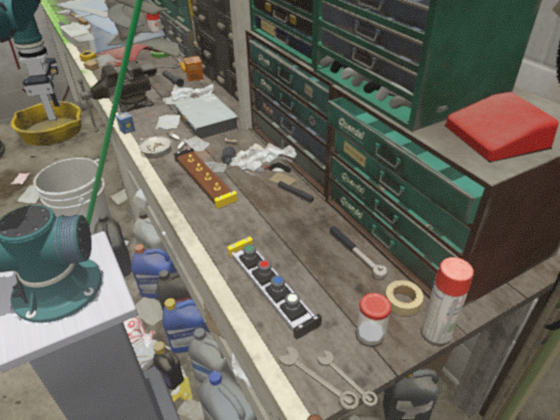

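View pics/side0.png

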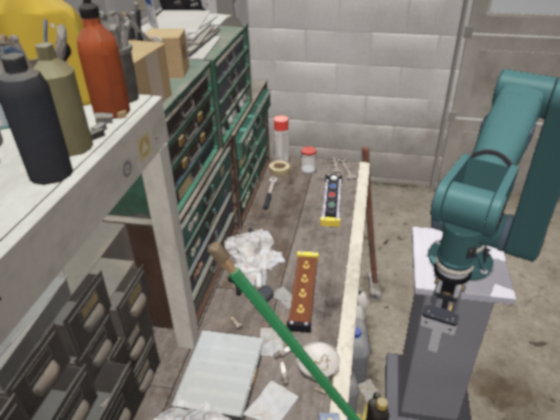

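```bash
cat > h.py <<'E'
import numpy as np,cv2
from scipy.spatial.transform import Rotation as R
def cam(s):
    if "position" in s: r=np.array(s["rotation"]); return np.array(s["position"]),(R.from_quat(r).as_matrix() if r.size==4 else r),float(s["fx"]),float(s["cx"]),float(s["cy"])
def ray(s,u,v):
    p,M,f,cx,cy=cam(s); d=M@np.array([(u-cx)/f,(v-cy)/f,1]); return p,d/np.linalg.norm(d)
def tri(*rays):
    A=np.zeros((3,3));b=np.zeros(3)
    for p,d in rays: P=np.eye(3)-np.outer(d,d);A+=P;b+=P@p
    x=np.linalg.solve(A,b); return x,[round(float(np.linalg.norm((np.eye(3)-np.outer(d,d))@(x-p))),1) for p,d in rays]
def onz(r,z): p,d=r; return p+d*(z-p[2])/d[2]
def wrist(ctrl,name):
    o=ctrl.get_obs(); s=ctrl.snapshot("wrist"); T=np.array(s["tool_from_camera"])
    M=R.from_quat(o["ee_rot"]).as_matrix()
    s["position"]=np.array(o["tool_pos"])+M@T[:3,3]; s["rotation"]=M@T[:3,:3]
    np.savez(name+".npz",**s); cv2.imwrite(f"pics/{name}.png",s["img"][:,:,::-1]); return o,s
E
python3 - <<'E'
from h import *
a=np.load("scene0.npz");b=np.load("side0.npz")
for n,u,v in [("white",(292,300),(331,181)),("green",(249,252),(331,212)),("railyel",(240,244),(330,222)),("boardyel",(226,199),(308,255)),("boardblack",(181,154),(299,324))]:
    print(n,tri(ray(a,*u),ray(b,*v)), onz(ray(a,*u),44).round())
# pole: intersection of planes
def pl(s,u,v): 
    p,d=ray(s,*u);_,e=ray(s,*v);n=np.cross(d,e);return n/np.linalg.norm(n),p
n1,p1=pl(a,(138,20),(97,205));n2,p2=pl(b,(240,285),(345,405))
d=np.cross(n1,n2);d/=np.linalg.norm(d)
x=np.linalg.lstsq(np.array([n1,n2]),np.array([n1@p1,n2@p2]),rcond=None)[0]
print("pole",x,d)
for s,u in((a,(138,20)),(a,(97,205)),(b,(225,262)),(b,(345,405))):
    print(tri(ray(s,*u),(x,d)))
I=np.hstack([cv2.resize(a["img"][225:345,215:335],(390,390),interpolation=2),cv2.resize(a["img"][140:215,165:245],(390,390),interpolation=2)])
cv2.imwrite("pics/c.png",I[:,:,::-1])
E
```

```text
white (array([ 466.96868403, -355.24951414,   40.11037466]), [3.5, 3.5]) [ 462. -358.   44.]
green (array([ 450.64864631, -158.2323324 ,   30.48373685]), [1.9, 1.9]) [ 447. -171.   44.]
railyel (array([ 448.23102144, -109.43990009,   20.38543113]), [1.4, 1.4]) [ 441. -133.   44.]
boardyel (array([498.41459678,  86.80176133,  21.09603014]), [0.0, 0.0]) [488.  59.  44.]
boardblack (array([474.68083356, 391.86965936,  24.48063004]), [5.2, 5.2]) [461. 359.  44.]
pole [ 192.07080188  624.21096432 -185.87629891] [-0.46127886 -0.11984738 -0.87912366]
(array([490.29037655, 701.69302314, 382.48246505]), [0.0, 0.0])
(array([ 169.13399198,  618.25162629, -229.59018635]), [0.0, 0.0])
(array([558.76803026, 718.0014591 , 518.41376067]), [3.2, 3.2])
(array([332.03957924, 660.57701793,  80.88178156]), [0.0, 0.0])
```

View pics/c.png

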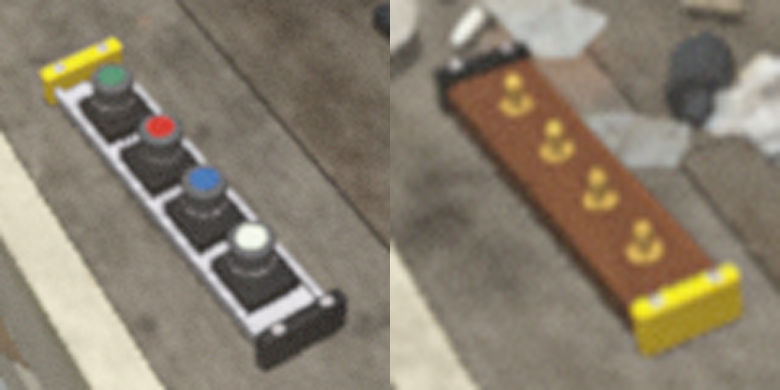

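The rail (left crop) reads green, red, blue, white from its yellow end (the +y end). The board's yellow cap is at its -y end, and its four pegs are empty. The pole is far off at y≈660+. I'll turn the tool across the rows, then go above the board.

{"fn": "apply_moves", "kwargs": {"steps": [{"dz":-0.8,"az":8.9},{"dz":-0.8,"az":8.9},{"dz":-0.8,"az":8.9},{"dz":-0.8,"az":8.9},{"dz":-0.8,"az":8.9},{"dz":-0.8,"az":8.9},{"dz":-0.8,"az":8.9},{"dz":-0.8,"az":8.9}], "gripper": 0}}

```text
$.steps[0]: bad value
```

{"fn": "apply_moves", "kwargs": {"steps": [{"dx":-4,"dy":4},{"dx":-4,"dy":4},{"dx":-4,"dy":4},{"dx":-4,"dy":4},{"dx":-4,"dy":4},{"dx":-4,"dy":4},{"dx":-4,"dy":4},{"dx":-4,"dy":4}]}}

```text
$.steps[0]: bad value
```

```bash
python3 - <<'E'
from h import *
from plant import ctrl
o,s=wrist(ctrl,"w1");print(o["t"],o["tool_pos"],R.from_quat(o["ee_rot"]).as_matrix().round(3).tolist(),s["fx"],s["position"])
E
```

```text
0.1 [140.58218954 531.28074392 223.45260349] [[-0.967, 0.256, -0.001], [0.256, 0.967, -0.002], [0.0, -0.002, -1.0]] 353.74866970525443 [ 73.56764495 549.27087262 383.71555097]
```

View pics/w1.png

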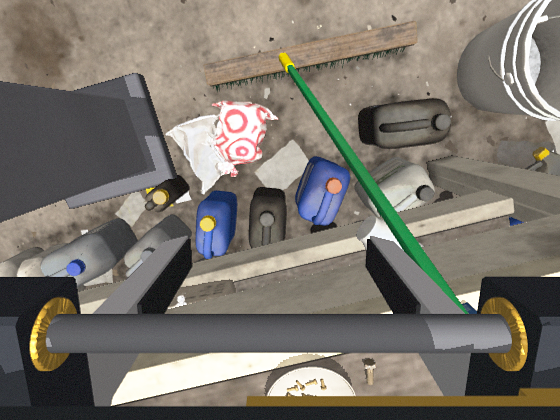

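The picture is from the start pose, because the move was refused: every row needs all six keys.

{"fn": "apply_moves", "kwargs": {"steps": [{"dx":0,"dy":0,"dz":-0.8,"ax":0,"ay":0,"az":8.9},{"dx":0,"dy":0,"dz":-0.8,"ax":0,"ay":0,"az":8.9},{"dx":0,"dy":0,"dz":-0.8,"ax":0,"ay":0,"az":8.9},{"dx":0,"dy":0,"dz":-0.8,"ax":0,"ay":0,"az":8.9},{"dx":0,"dy":0,"dz":-0.8,"ax":0,"ay":0,"az":8.9},{"dx":0,"dy":0,"dz":-0.8,"ax":0,"ay":0,"az":8.9},{"dx":0,"dy":0,"dz":-0.8,"ax":0,"ay":0,"az":8.9},{"dx":0,"dy":0,"dz":-0.8,"ax":0,"ay":0,"az":8.9}], "gripper": 0}}

```text
t: 1.15
tool_pos: [140.7, 531.5, 288.2]
ee_rot: [0.684, 0.729, -0.0, 0.0]
wrist_force: [0.4, 0.5, -0.7]
gripper_width: 94.0
grip_force: 0.0
```

{"fn": "apply_moves", "kwargs": {"steps": [{"dx":-4,"dy":4,"dz":0,"ax":0,"ay":0,"az":0},{"dx":-4,"dy":4,"dz":0,"ax":0,"ay":0,"az":0},{"dx":-4,"dy":4,"dz":0,"ax":0,"ay":0,"az":0},{"dx":-4,"dy":4,"dz":0,"ax":0,"ay":0,"az":0},{"dx":-4,"dy":4,"dz":0,"ax":0,"ay":0,"az":0},{"dx":-4,"dy":4,"dz":0,"ax":0,"ay":0,"az":0},{"dx":-4,"dy":4,"dz":0,"ax":0,"ay":0,"az":0},{"dx":-4,"dy":4,"dz":0,"ax":0,"ay":0,"az":0}]}}

```text
t: 2.15
tool_pos: [483.2, 233.2, 288.2]
ee_rot: [0.682, 0.731, -0.0, -0.0]
wrist_force: [0.6, 1.0, 1.1]
gripper_width: 94.1
grip_force: 0.0
```

```bash
python3 - <<'E'
from h import *
from plant import ctrl
o,s=wrist(ctrl,"w2");print(o["t"],o["tool_pos"],R.from_quat(o["ee_rot"]).as_matrix().round(3).tolist(),s["fx"],s["position"])
E
```

```text
2.15 [483.22738998 233.17937913 288.17099999] [[-0.069, 0.998, -0.0], [0.998, 0.069, 0.0], [0.0, -0.0, -1.0]] 353.74866970525443 [478.0325765  301.9847135  448.43372757]
```

View pics/w2.png

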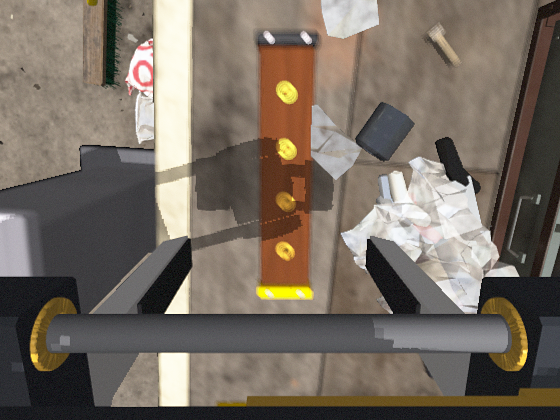

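The wrist view shows the board square in the picture. The pegs are near (287,92), (287,149), (287,202) and (286,251), the yellow cap at (285,293) and the black cap at (287,40). I'll triangulate these with the scene view.

```bash
python3 - <<'E'
from h import *
a=np.load("scene0.npz");w=np.load("w2.npz")
W=[(286.5,92),(287,149),(286.5,202),(286,251)];S=[(190.2,155),(199.1,164),(207.9,173.5),(216.5,183.3)]
for u,v in zip(W,S): print(*(x if isinstance(x,list) else x.round(1) for x in tri(ray(w,*u),ray(a,*v))), [onz(ray(w,*u),z)[:2].round(1) for z in (24,44)])
for u in((285,293),(287,40)): print("cap",onz(ray(w,*u),32).round(1))
# colour blobs of brass in wrist view
h=cv2.cvtColor(w["img"],cv2.COLOR_RGB2HSV);m=cv2.inRange(h,(20,110,90),(35,255,255));m[:,:265]=0;m[:,310:]=0;m[285:]=0
n,_,st,c=cv2.connectedComponentsWithStats(m)
for i in range(1,n):
    if st[i,4]>20: print(st[i],c[i].round(1))
I=cv2.resize(w["img"][70:270,255:320],None,fx=3,fy=3,interpolation=2);cv2.imwrite("pics/c2.png",I[:,:,::-1])
E
```

```text
[484.  332.1  47.3] [0.4, 0.4] [array([484.8, 333.8]), array([484.4, 332.3])]
[489.8 271.   44.3] [0.1, 0.1] [array([490.2, 269.5]), array([489.7, 271. ])]
[494.  209.2  42.3] [0.2, 0.2] [array([494.6, 205. ]), array([493.8, 209.6])]
[497.3 147.9  41.6] [0.6, 0.6] [array([498.8, 141.1]), array([497.8, 148.7])]
cap [501.5  86.7  32. ]
cap [481.1 386.9  32. ]
[276  81  22  23 378] [286.5  92. ]
[278 138  19  22 307] [286.7 148.9]
[277 243  17  16 190] [284.3 249.9]
```

View pics/c2.png

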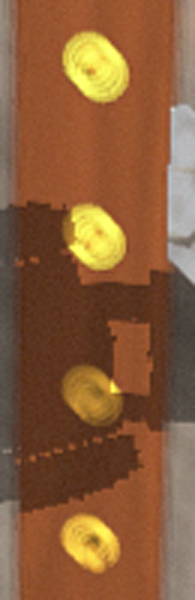

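{"fn": "apply_moves", "kwargs": {"steps": [{"dx":-6,"dy":0,"dz":0,"ax":0,"ay":0,"az":0},{"dx":-6,"dy":0,"dz":0,"ax":0,"ay":0,"az":0},{"dx":-6,"dy":0,"dz":0,"ax":0,"ay":0,"az":0},{"dx":-6,"dy":0,"dz":0,"ax":0,"ay":0,"az":0},{"dx":-6,"dy":0,"dz":0,"ax":0,"ay":0,"az":0},{"dx":-6,"dy":0,"dz":0,"ax":0,"ay":0,"az":0},{"dx":-6,"dy":0,"dz":0,"ax":0,"ay":0,"az":0},{"dx":-6,"dy":0,"dz":0,"ax":0,"ay":0,"az":0}]}}

```text
t: 3.2
tool_pos: [515.2, -245.8, 288.1]
ee_rot: [0.682, 0.731, 0.0, -0.0]
wrist_force: [0.6, 1.1, 0.4]
gripper_width: 94.4
grip_force: 0.0
```

```bash
python3 - <<'E'
from h import *
from plant import ctrl
o,s=wrist(ctrl,"w3");print(o["t"],o["tool_pos"],R.from_quat(o["ee_rot"]).as_matrix().round(3).tolist(),s["position"])
E
```

```text
3.2 [ 515.2004516  -245.83200308  288.12789877] [[-0.069, 0.998, -0.0], [0.998, 0.069, 0.001], [0.001, -0.0, -1.0]] [ 509.96827878 -177.08732515  448.4155352 ]
```

View pics/w3.png

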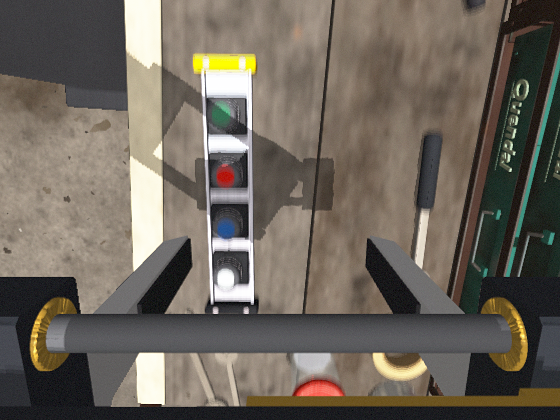

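The rail from its yellow end (224,63): green (224,115), red (225,177), blue (225,229), white (227,278). I'll measure the paint dabs by colour in both the wrist and scene views.

```bash
cat > dab.py <<'E'
from h import *
HS=dict(green=((70,80,40),(90,255,255)),red=((0,150,80),(8,255,255)),blue=((100,120,60),(118,255,255)),white=((0,0,200),(179,40,255)))
def dab(im,n,box):
    x0,y0,x1,y1=box; m=cv2.inRange(cv2.cvtColor(im[y0:y1,x0:x1],cv2.COLOR_RGB2HSV),*HS[n])
    k,_,st,c=cv2.connectedComponentsWithStats(m); i=1+st[1:,4].argmax(); return c[i]+[x0,y0],st[i]
E
python3 - <<'E'
from dab import *
a=np.load("scene0.npz");w=np.load("w3.npz")
B=dict(green=((238,240,262,262),(208,95,245,140)),red=((252,255,276,278),(208,160,245,195)),blue=((266,270,290,292),(208,212,245,245)),white=((284,290,300,308),(214,262,242,295)))
for n,(bs,bw) in B.items():
    (p,s1),(q,s2)=dab(a["img"],n,bs),dab(w["img"],n,bw)
    x,e=tri(ray(a,*p),ray(w,*q));print(n,p.round(1),s1[4],q.round(1),s2,x.round(1),e,onz(ray(w,*q),56).round(1))
E
```

```text
green [248.9 247.9] 27 [220.5 114.2] [  4   9  18  21 281] [ 447.4 -174.7   61.6] [1.0, 1.0] [ 447.4 -175.2   56. ]
red [263.9 263.5] 34 [224.8 176.1] [  9   7  17  20 233] [ 454.2 -240.6   61. ] [0.9, 0.9] [ 454.3 -241.9   56. ]
blue [277.5 279.5] 36 [225.6 228.9] [ 10   8  17  18 242] [ 457.3 -301.7   60.8] [0.7, 0.7] [ 457.3 -303.5   56. ]
white [292.  297.2] 54 [226.6 283.7] [  0   7  28  26 498] [ 459.5 -367.1   64.5] [2.7, 2.7] [ 460.9 -372.6   56. ]
```

The dabs triangulate to z≈61, against 56 by the text, and lie in a row at 64 mm pitch tilted about 4°. That is consistent. I'll go for green.

{"fn": "apply_moves", "kwargs": {"steps": [{"dx":1,"dy":-0.8,"dz":2.2,"ax":0,"ay":0,"az":0},{"dx":1,"dy":-0.8,"dz":2.2,"ax":0,"ay":0,"az":0},{"dx":1,"dy":-0.8,"dz":2.2,"ax":0,"ay":0,"az":0},{"dx":1,"dy":-0.8,"dz":2.2,"ax":0,"ay":0,"az":0},{"dx":1,"dy":-0.8,"dz":2.2,"ax":0,"ay":0,"az":0},{"dx":1,"dy":-0.8,"dz":2.2,"ax":0,"ay":0,"az":0},{"dx":1,"dy":-0.8,"dz":2.2,"ax":0,"ay":0,"az":0},{"dx":0.5,"dy":-0.7,"dz":2.2,"ax":0,"ay":0,"az":0}], "gripper": 60, "force": 20}}

```text
t: 4.25
tool_pos: [446.7, -172.7, 111.4]
ee_rot: [0.682, 0.731, -0.0, -0.0]
wrist_force: [0.6, 0.5, -0.9]
gripper_width: 71.8
grip_force: 0.0
```

```bash
python3 - <<'E'
from h import *
from plant import ctrl
o,s=wrist(ctrl,"w4");print(o["t"],o["tool_pos"],o["gripper_width"])
E
```

```text
4.25 [ 446.73794978 -172.7289836   111.40387017] 71.77731446928735
```

View pics/w4.png

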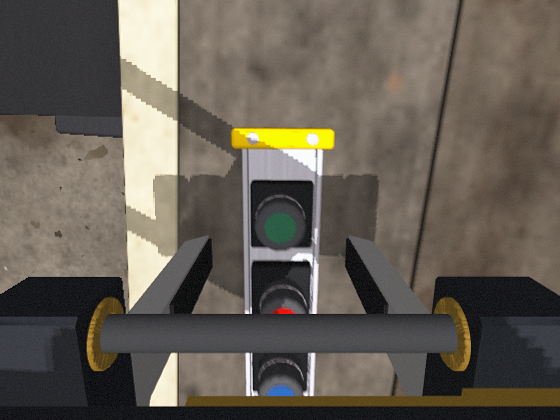

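Green is at (280,227), centred between the fingers. I'll recheck its position and height from the two wrist views.

```bash
python3 - <<'E'
from dab import *
a=np.load("w3.npz");w=np.load("w4.npz")
p,q=dab(a["img"],"green",(208,95,245,140)),dab(w["img"],"green",(250,195,310,250))
print(p,q,tri(ray(a,*p[0]),ray(w,*q[0])),onz(ray(w,*q[0]),56))
E
```

```text
(array([220.5088968 , 114.16370107]), array([  4,   9,  18,  21, 281], dtype=int32)) (array([279.75328084, 227.39895013]), array([ 14,  17,  32,  31, 762], dtype=int32)) (array([ 446.28110484, -174.5419588 ,   43.23054756]), [1.1, 1.1]) [ 446.90463273 -170.02698749   56.        ]
```

{"fn": "apply_moves", "kwargs": {"steps": [{"dx":0,"dy":0,"dz":0.9,"ax":0,"ay":0,"az":0},{"dx":0,"dy":0,"dz":0.9,"ax":0,"ay":0,"az":0},{"dx":0,"dy":0,"dz":0.9,"ax":0,"ay":0,"az":0},{"dx":0,"dy":0,"dz":0.9,"ax":0,"ay":0,"az":0},{"dx":0,"dy":0,"dz":0.9,"ax":0,"ay":0,"az":0},{"dx":0,"dy":0,"dz":0.9,"ax":0,"ay":0,"az":0},{"dx":0,"dy":0,"dz":0.9,"ax":0,"ay":0,"az":0},{"dx":0,"dy":0,"dz":0,"ax":0,"ay":0,"az":0}]}}

```text
t: 5.3
tool_pos: [446.7, -173.4, 48.4]
ee_rot: [0.682, 0.731, -0.0, -0.001]
wrist_force: [0.4, -0.2, -0.4]
gripper_width: 71.9
grip_force: 0.0
```

{"fn": "apply_moves", "kwargs": {"steps": [{"dx":0,"dy":0,"dz":0,"ax":0,"ay":0,"az":0},{"dx":0,"dy":0,"dz":0,"ax":0,"ay":0,"az":0},{"dx":0,"dy":0,"dz":0,"ax":0,"ay":0,"az":0},{"dx":0,"dy":0,"dz":0,"ax":0,"ay":0,"az":0},{"dx":0,"dy":0,"dz":0,"ax":0,"ay":0,"az":0},{"dx":0,"dy":0,"dz":0,"ax":0,"ay":0,"az":0},{"dx":0,"dy":0,"dz":0,"ax":0,"ay":0,"az":0},{"dx":0,"dy":0,"dz":0,"ax":0,"ay":0,"az":0}], "gripper": 255}}

```text
t: 6.3
tool_pos: [447.5, -173.8, 49.7]
ee_rot: [0.682, 0.731, 0.0, 0.0]
wrist_force: [-0.3, 0.8, 1.2]
gripper_width: 32.9
grip_force: 20.2
```

{"fn": "apply_moves", "kwargs": {"steps": [{"dx":0,"dy":0,"dz":-0.5,"ax":0,"ay":0,"az":0},{"dx":0,"dy":0,"dz":-1,"ax":0,"ay":0,"az":0},{"dx":0,"dy":0,"dz":-1,"ax":0,"ay":0,"az":0},{"dx":0,"dy":0,"dz":-1,"ax":0,"ay":0,"az":0},{"dx":0,"dy":0,"dz":-1,"ax":0,"ay":0,"az":0},{"dx":0,"dy":0,"dz":-1,"ax":0,"ay":0,"az":0},{"dx":0,"dy":0,"dz":-1,"ax":0,"ay":0,"az":0},{"dx":0,"dy":0,"dz":-0.5,"ax":0,"ay":0,"az":0}]}}

```text
t: 7.3
tool_pos: [447.7, -173.9, 120.4]
ee_rot: [0.682, 0.731, 0.0, 0.001]
wrist_force: [-0.8, 0.4, -0.7]
gripper_width: 33.2
grip_force: 20.2
```

{"fn": "apply_moves", "kwargs": {"steps": [{"dx":2,"dy":0.5,"dz":0,"ax":0,"ay":0,"az":0},{"dx":4,"dy":1,"dz":0,"ax":0,"ay":0,"az":0},{"dx":5,"dy":1.1,"dz":0,"ax":0,"ay":0,"az":0},{"dx":5,"dy":1.1,"dz":0,"ax":0,"ay":0,"az":0},{"dx":5,"dy":1.1,"dz":0,"ax":0,"ay":0,"az":0},{"dx":5,"dy":1.1,"dz":0,"ax":0,"ay":0,"az":0},{"dx":3.6,"dy":0.9,"dz":0,"ax":0,"ay":0,"az":0},{"dx":1.5,"dy":0.5,"dz":0,"ax":0,"ay":0,"az":0}]}}

```text
t: 8.3
tool_pos: [498.5, 143.2, 119.3]
ee_rot: [0.681, 0.732, -0.0, -0.0]
wrist_force: [0.3, -0.9, -1.4]
gripper_width: 33.3
grip_force: 20.2
```

```bash
python3 - <<'E'
from h import *
from plant import ctrl
o,s=wrist(ctrl,"w5");print(o["t"],o["tool_pos"],o["gripper_width"],o["grip_force"])
E
```

```text
8.3 [498.52510298 143.19657526 119.30055133] 33.25847393479113 20.165219565387815
```

View pics/w5.png

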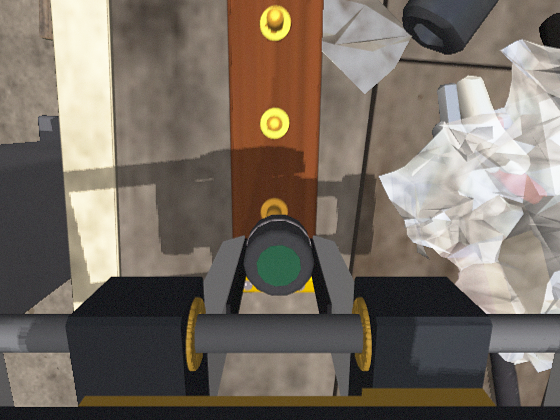

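The held green tappet shows at (279,266). Pegs: (275,123) third from the yellow end, (275,22) fourth, and the second half hidden at (273,210). I'll compare the tappet and the pegs in this same camera frame.

```bash
python3 - <<'E'
from dab import *
w=np.load("w5.npz")
q=dab(w["img"],"green",(250,235,310,300));print(q,"tappet",onz(ray(w,*q[0]),126).round(1))
for n,u in(("blue",(274.5,123)),("white tip",(275,15)),("white base",(275,24))): print(n,[onz(ray(w,*u),z)[:2].round(1) for z in(24,34,44)])
w=np.load("w4.npz")
for n,b in(("red",(270,300,300,318)),): print(dab(w["img"],n,b))
E
```

```text
(array([278.36486486, 265.25391181]), array([   7,   10,   44,   41, 1406], dtype=int32)) tappet [497.8 146.5 126. ]
blue [array([490.3, 209.8]), array([490.5, 209.9]), array([490.6, 210. ])]
white tip [array([485.8, 278.6]), array([486.1, 276. ]), array([486.4, 273.3])]
white base [array([486.2, 273.2]), array([486.5, 270.8]), array([486.7, 268.4])]
(array([283.22222222, 311.08888889]), array([ 4,  8, 21,  6, 90], dtype=int32))
```

```bash
python3 - <<'E'
from dab import *
w=np.load("w5.npz");print(np.array(w["rotation"]).round(3).tolist(),w["position"],w["cx"],w["cy"],w["fx"],w["fy"])
h=cv2.cvtColor(w["img"],cv2.COLOR_RGB2HSV);m=cv2.inRange(h,(20,120,60),(35,255,255));m[:,:255]=0;m[:,295:]=0;m[240:]=0
n,_,st,c=cv2.connectedComponentsWithStats(m)
for i in range(1,n):
    if st[i,4]>30: print(st[i],c[i].round(1),[onz(ray(w,*c[i]),z)[:2].round(1) for z in(24,34,44)])
for v in(198,205,213,220): print(v,onz(ray(w,273.5,v),24).round(1))
I=cv2.resize(w["img"][0:320,220:330],None,fx=1.8,fy=1.8,interpolation=2)
E
```

```text
[[0.997, 0.071, 0.016], [0.073, -0.968, -0.239], [-0.001, 0.24, -0.971]] [493.17445033 212.04681698 279.53932406] 278.34723129541436 207.27376447721696 353.74866970525443 353.74866970525443
[260   5  31  36 692] [275.   22.8] [array([486.2, 273.9]), array([486.4, 271.5]), array([486.7, 269.1])]
[260 107  30  32 675] [274.3 122.7] [array([490.2, 210. ]), array([490.3, 210. ]), array([490.4, 210.1])]
198 [493.4 155.9  24. ]
205 [493.8 150.6  24. ]
213 [494.2 144.5  24. ]
220 [494.6 139.1  24. ]
```

The tappet is about 3 mm off its peg in x. I'll correct that while lowering, stopping at the height of the grasp.

{"fn": "apply_moves", "kwargs": {"steps": [{"dx":-0.05,"dy":-0.25,"dz":0.5,"ax":0,"ay":0,"az":0},{"dx":0,"dy":0,"dz":1.2,"ax":0,"ay":0,"az":0},{"dx":0,"dy":0,"dz":1.2,"ax":0,"ay":0,"az":0},{"dx":0,"dy":0,"dz":1,"ax":0,"ay":0,"az":0},{"dx":0,"dy":0,"dz":1,"ax":0,"ay":0,"az":0},{"dx":0,"dy":0,"dz":0.8,"ax":0,"ay":0,"az":0},{"dx":0,"dy":0,"dz":0.7,"ax":0,"ay":0,"az":0},{"dx":0,"dy":0,"dz":0.4,"ax":0,"ay":0,"az":0}]}}

```text
t: 9.35
tool_pos: [496.1, 141.0, 51.0]
ee_rot: [0.682, 0.731, -0.0, -0.0]
wrist_force: [-0.7, -0.4, -1.7]
gripper_width: 33.0
grip_force: 20.2
```

{"fn": "apply_moves", "kwargs": {"steps": [{"dx":0,"dy":0,"dz":0.05,"ax":0,"ay":0,"az":0},{"dx":0,"dy":0,"dz":0.05,"ax":0,"ay":0,"az":0},{"dx":0,"dy":0,"dz":0.05,"ax":0,"ay":0,"az":0},{"dx":0,"dy":0,"dz":0.05,"ax":0,"ay":0,"az":0},{"dx":0,"dy":0,"dz":0,"ax":0,"ay":0,"az":0},{"dx":0,"dy":0,"dz":0,"ax":0,"ay":0,"az":0},{"dx":0,"dy":0,"dz":0,"ax":0,"ay":0,"az":0},{"dx":0,"dy":0,"dz":0,"ax":0,"ay":0,"az":0}]}}

```text
t: 10.35
tool_pos: [496.4, 140.9, 49.7]
ee_rot: [0.682, 0.731, 0.0, 0.0]
wrist_force: [0.7, 1.2, -0.3]
gripper_width: 32.9
grip_force: 20.2
```

{"fn": "apply_moves", "kwargs": {"steps": [{"dx":0,"dy":0,"dz":0,"ax":0,"ay":0,"az":0},{"dx":0,"dy":0,"dz":0,"ax":0,"ay":0,"az":0},{"dx":0,"dy":0,"dz":0,"ax":0,"ay":0,"az":0},{"dx":0,"dy":0,"dz":0,"ax":0,"ay":0,"az":0},{"dx":0,"dy":0,"dz":0,"ax":0,"ay":0,"az":0},{"dx":0,"dy":0,"dz":0,"ax":0,"ay":0,"az":0},{"dx":0,"dy":0,"dz":0,"ax":0,"ay":0,"az":0},{"dx":0,"dy":0,"dz":0,"ax":0,"ay":0,"az":0}], "gripper": 60}}

```text
t: 11.35
tool_pos: [496.2, 140.9, 49.5]
ee_rot: [0.682, 0.731, 0.0, -0.0]
wrist_force: [0.4, 0.1, 0.4]
gripper_width: 71.8
grip_force: 0.0
```

{"fn": "apply_moves", "kwargs": {"steps": [{"dx":0,"dy":0,"dz":-0.5,"ax":0,"ay":0,"az":0},{"dx":0,"dy":0,"dz":-1,"ax":0,"ay":0,"az":0},{"dx":0,"dy":0,"dz":-1.5,"ax":0,"ay":0,"az":0},{"dx":0,"dy":0,"dz":-1.7,"ax":0,"ay":0,"az":0},{"dx":0,"dy":0,"dz":-1.5,"ax":0,"ay":0,"az":0},{"dx":-4,"dy":-0.7,"dz":0,"ax":0,"ay":0,"az":0},{"dx":-5,"dy":-0.9,"dz":0,"ax":0,"ay":0,"az":0},{"dx":-5,"dy":-0.9,"dz":0,"ax":0,"ay":0,"az":0}]}}

```text
t: 12.35
tool_pos: [481.0, -1.7, 112.6]
ee_rot: [0.682, 0.732, 0.0, 0.001]
wrist_force: [-0.0, 0.3, 0.0]
gripper_width: 71.6
grip_force: 0.0
```

```bash
python3 - <<'E'
from h import *
from plant import ctrl
o,s=wrist(ctrl,"w6");print(o["t"],o["tool_pos"],o["gripper_width"])
E
```

```text
12.35 [481.03951662  -1.69904762 112.60658775] 71.64151860258123
```

View pics/w6.png

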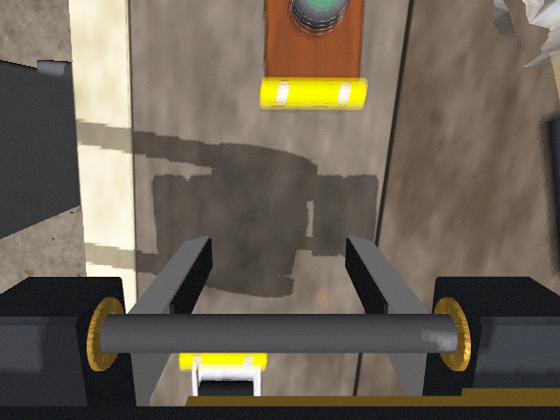

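{"fn": "apply_moves", "kwargs": {"steps": [{"dx":-4,"dy":-0.7,"dz":0,"ax":0,"ay":0,"az":0},{"dx":-5,"dy":-0.9,"dz":0,"ax":0,"ay":0,"az":0},{"dx":-5,"dy":-0.9,"dz":0,"ax":0,"ay":0,"az":0},{"dx":-4,"dy":-0.7,"dz":0,"ax":0,"ay":0,"az":0},{"dx":-3,"dy":-0.6,"dz":0,"ax":0,"ay":0,"az":0},{"dx":-2,"dy":-0.4,"dz":0,"ax":0,"ay":0,"az":0},{"dx":-0.5,"dy":-0.1,"dz":0,"ax":0,"ay":0,"az":0},{"dx":0,"dy":0,"dz":0,"ax":0,"ay":0,"az":0}]}}

```text
t: 13.4
tool_pos: [454.5, -237.4, 111.5]
ee_rot: [0.682, 0.731, 0.0, -0.0]
wrist_force: [0.7, -0.1, 0.2]
gripper_width: 72.0
grip_force: 0.0
```

```bash
python3 - <<'E'
from dab import *
from plant import ctrl
o,s=wrist(ctrl,"w7");print(o["t"],o["tool_pos"],o["gripper_width"])
q=dab(s["img"],"red",(240,190,320,300));print(q,onz(ray(s,*q[0]),56))
s=np.load("w6.npz");q=dab(s["img"],"green",(200,0,360,300));print("green placed",q,[onz(ray(s,*q[0]),z).round(1) for z in (56,76)])
E
```

```text
13.4 [ 454.50693989 -237.39617028  111.54871622] 71.96629058419896
(array([278.81388889, 231.55972222]), array([ 23,  27,  33,  31, 720], dtype=int32)) [ 454.32091401 -237.54375245   56.        ]
green placed (array([322.31168831,   1.50649351]), array([111,   0,  23,   6,  77], dtype=int32)) [array([495.3, 132.2,  56. ]), array([493.5, 126.2,  76. ])]
```

Green stands upright on the first peg. Red is measured at (454.3,-237.5), right under the TCP.

{"fn": "apply_moves", "kwargs": {"steps": [{"dx":0,"dy":0,"dz":0.9,"ax":0,"ay":0,"az":0},{"dx":0,"dy":0,"dz":1.2,"ax":0,"ay":0,"az":0},{"dx":0,"dy":0,"dz":1.2,"ax":0,"ay":0,"az":0},{"dx":0,"dy":0,"dz":1,"ax":0,"ay":0,"az":0},{"dx":0,"dy":0,"dz":1,"ax":0,"ay":0,"az":0},{"dx":0,"dy":0,"dz":0.6,"ax":0,"ay":0,"az":0},{"dx":0,"dy":0,"dz":0.3,"ax":0,"ay":0,"az":0},{"dx":0,"dy":0,"dz":0,"ax":0,"ay":0,"az":0}]}}

```text
t: 14.45
tool_pos: [454.3, -238.0, 49.4]
ee_rot: [0.682, 0.731, 0.0, -0.0]
wrist_force: [0.9, -0.4, -0.3]
gripper_width: 72.1
grip_force: 0.0
```

{"fn": "apply_moves", "kwargs": {"steps": [{"dx":0,"dy":0,"dz":0,"ax":0,"ay":0,"az":0},{"dx":0,"dy":0,"dz":0,"ax":0,"ay":0,"az":0},{"dx":0,"dy":0,"dz":0,"ax":0,"ay":0,"az":0},{"dx":0,"dy":0,"dz":0,"ax":0,"ay":0,"az":0},{"dx":0,"dy":0,"dz":0,"ax":0,"ay":0,"az":0},{"dx":0,"dy":0,"dz":0,"ax":0,"ay":0,"az":0},{"dx":0,"dy":0,"dz":0,"ax":0,"ay":0,"az":0},{"dx":0,"dy":0,"dz":0,"ax":0,"ay":0,"az":0}], "gripper": 255}}

```text
t: 15.45
tool_pos: [454.4, -237.9, 49.5]
ee_rot: [0.682, 0.731, 0.0, 0.0]
wrist_force: [-0.1, -0.1, 0.9]
gripper_width: 34.6
grip_force: 20.0
```

{"fn": "apply_moves", "kwargs": {"steps": [{"dx":0,"dy":0,"dz":-0.5,"ax":0,"ay":0,"az":0},{"dx":0,"dy":0,"dz":-1,"ax":0,"ay":0,"az":0},{"dx":0,"dy":0,"dz":-1.5,"ax":0,"ay":0,"az":0},{"dx":0,"dy":0,"dz":-1.5,"ax":0,"ay":0,"az":0},{"dx":0,"dy":0,"dz":-1.5,"ax":0,"ay":0,"az":0},{"dx":0,"dy":0,"dz":-1,"ax":0,"ay":0,"az":0},{"dx":3,"dy":0.5,"dz":0,"ax":0,"ay":0,"az":0},{"dx":4,"dy":0.6,"dz":0,"ax":0,"ay":0,"az":0}]}}

```text
t: 16.45
tool_pos: [460.6, -167.2, 120.0]
ee_rot: [0.683, 0.73, 0.0, 0.0]
wrist_force: [0.8, 0.2, -1.3]
gripper_width: 34.2
grip_force: 20.0
```

{"fn": "apply_moves", "kwargs": {"steps": [{"dx":5.5,"dy":0.8,"dz":0,"ax":0,"ay":0,"az":0},{"dx":5.5,"dy":0.8,"dz":0,"ax":0,"ay":0,"az":0},{"dx":5.5,"dy":0.8,"dz":0,"ax":0,"ay":0,"az":0},{"dx":5.5,"dy":0.8,"dz":0,"ax":0,"ay":0,"az":0},{"dx":5.5,"dy":0.8,"dz":0,"ax":0,"ay":0,"az":0},{"dx":5,"dy":0.8,"dz":0,"ax":0,"ay":0,"az":0},{"dx":3.5,"dy":0.5,"dz":0,"ax":0,"ay":0,"az":0},{"dx":1.3,"dy":0.3,"dz":0,"ax":0,"ay":0,"az":0}]}}

```text
t: 17.45
tool_pos: [490.2, 210.4, 119.6]
ee_rot: [0.681, 0.732, -0.0, -0.0]
wrist_force: [0.3, -0.3, -0.7]
gripper_width: 34.2
grip_force: 20.0
```

```bash
cat >> dab.py <<'E'
def pegs(w):
    h=cv2.cvtColor(w["img"],cv2.COLOR_RGB2HSV);m=cv2.inRange(h,(20,120,60),(35,255,255));m[:,:240]=0;m[:,315:]=0;m[240:]=0
    n,_,st,c=cv2.connectedComponentsWithStats(m)
    for i in range(1,n):
        if st[i,4]>60: print("peg",st[i],c[i].round(1),[onz(ray(w,*c[i]),z)[:2].round(1) for z in(24,34,44)])
E
python3 - <<'E'
from dab import *
from plant import ctrl
o,s=wrist(ctrl,"w8");print(o["t"],o["tool_pos"],o["gripper_width"],o["grip_force"])
q=dab(s["img"],"red",(240,190,320,300));print(q,onz(ray(s,*q[0]),o["tool_pos"][2]+6.5)); pegs(s)
E
```

```text
17.45 [490.23481085 210.35312304 119.57591516] 34.16121951907781 19.99956540763378
(array([278.14563863, 270.79750779]), array([  17,   61,   44,   41, 1284], dtype=int32)) [489.63943886 210.78463203 126.07591516]
peg [265  12  32  35 660] [280.9  29. ] [array([482. , 337.7]), array([482.2, 335.4]), array([482.3, 333.1])]
peg [265 113  30  31 633] [279.8 128.2] [array([486.1, 273.6]), array([486. , 273.8]), array([486. , 274.1])]
```

Pegs 3 and 4 are at (486,274) and (482,337), so peg 2 is at about (490,210). Red is within 1 mm of it, so I'll lower and release.

{"fn": "apply_moves", "kwargs": {"steps": [{"dx":0,"dy":0,"dz":0.7,"ax":0,"ay":0,"az":0},{"dx":0,"dy":0,"dz":1.2,"ax":0,"ay":0,"az":0},{"dx":0,"dy":0,"dz":1.2,"ax":0,"ay":0,"az":0},{"dx":0,"dy":0,"dz":1.2,"ax":0,"ay":0,"az":0},{"dx":0,"dy":0,"dz":1.2,"ax":0,"ay":0,"az":0},{"dx":0,"dy":0,"dz":0.8,"ax":0,"ay":0,"az":0},{"dx":0,"dy":0,"dz":0.5,"ax":0,"ay":0,"az":0},{"dx":0,"dy":0,"dz":0.2,"ax":0,"ay":0,"az":0}]}}

```text
t: 18.5
tool_pos: [490.3, 208.7, 49.5]
ee_rot: [0.682, 0.731, -0.0, -0.0]
wrist_force: [-2.5, -0.3, 5.1]
gripper_width: 34.1
grip_force: 20.0
```

{"fn": "apply_moves", "kwargs": {"steps": [{"dx":0,"dy":0,"dz":0,"ax":0,"ay":0,"az":0},{"dx":0,"dy":0,"dz":0,"ax":0,"ay":0,"az":0},{"dx":0,"dy":0,"dz":0,"ax":0,"ay":0,"az":0},{"dx":0,"dy":0,"dz":0,"ax":0,"ay":0,"az":0},{"dx":0,"dy":0,"dz":0,"ax":0,"ay":0,"az":0},{"dx":0,"dy":0,"dz":0,"ax":0,"ay":0,"az":0},{"dx":0,"dy":0,"dz":0,"ax":0,"ay":0,"az":0},{"dx":0,"dy":0,"dz":0,"ax":0,"ay":0,"az":0}], "gripper": 60}}

```text
t: 19.5
tool_pos: [490.5, 208.7, 49.5]
ee_rot: [0.682, 0.731, 0.0, -0.0]
wrist_force: [-0.3, -0.0, -0.6]
gripper_width: 72.2
grip_force: 0.0
```

{"fn": "apply_moves", "kwargs": {"steps": [{"dx":0,"dy":0,"dz":-0.5,"ax":0,"ay":0,"az":0},{"dx":0,"dy":0,"dz":-1,"ax":0,"ay":0,"az":0},{"dx":0,"dy":0,"dz":-1.5,"ax":0,"ay":0,"az":0},{"dx":0,"dy":0,"dz":-1.7,"ax":0,"ay":0,"az":0},{"dx":0,"dy":0,"dz":-1.5,"ax":0,"ay":0,"az":0},{"dx":-4,"dy":-0.5,"dz":0,"ax":0,"ay":0,"az":0},{"dx":-5,"dy":-0.7,"dz":0,"ax":0,"ay":0,"az":0},{"dx":-5,"dy":-0.7,"dz":0,"ax":0,"ay":0,"az":0}]}}

```text
t: 20.5
tool_pos: [481.4, 66.5, 112.6]
ee_rot: [0.682, 0.732, 0.001, 0.001]
wrist_force: [0.9, -0.3, -0.4]
gripper_width: 71.9
grip_force: 0.0
```

```bash
python3 - <<'E'
from dab import *
from plant import ctrl
o,s=wrist(ctrl,"w9");print(o["t"],o["tool_pos"],o["gripper_width"])
for n in("green","red"):
    q=dab(s["img"],n,(240,0,360,230));print(n,q,[onz(ray(s,*q[0]),z).round(1) for z in (56,76)])
E
```

```text
20.5 [481.36331023  66.49974721 112.60805444] 71.87709910431207
green (array([311.2309417 , 113.03251121]), array([ 55,  94,  34,  36, 892], dtype=int32)) [array([495.1, 140.7,  56. ]), array([493.4, 140.2,  76. ])]
red (array([311.70813397,   3.48803828]), array([ 57,   0,  31,  10, 209], dtype=int32)) [array([489.9, 199. ,  56. ]), array([488.6, 193.2,  76. ])]
```

{"fn": "apply_moves", "kwargs": {"steps": [{"dx":-5.5,"dy":-0.75,"dz":0,"ax":0,"ay":0,"az":0},{"dx":-5.5,"dy":-0.75,"dz":0,"ax":0,"ay":0,"az":0},{"dx":-5.5,"dy":-0.75,"dz":0,"ax":0,"ay":0,"az":0},{"dx":-5.5,"dy":-0.75,"dz":0,"ax":0,"ay":0,"az":0},{"dx":-5.5,"dy":-0.75,"dz":0,"ax":0,"ay":0,"az":0},{"dx":-5,"dy":-0.65,"dz":0,"ax":0,"ay":0,"az":0},{"dx":-3,"dy":-0.4,"dz":0,"ax":0,"ay":0,"az":0},{"dx":-1,"dy":-0.1,"dz":0,"ax":0,"ay":0,"az":0}]}}

```text
t: 21.55
tool_pos: [457.6, -301.4, 112.0]
ee_rot: [0.683, 0.73, 0.0, 0.0]
wrist_force: [-0.2, 0.1, -0.3]
gripper_width: 71.9
grip_force: 0.0
```

```bash
python3 - <<'E'
from dab import *
from plant import ctrl
o,s=wrist(ctrl,"w10");print(o["t"],o["tool_pos"],o["gripper_width"])
q=dab(s["img"],"blue",(240,190,320,300));print(q,onz(ray(s,*q[0]),56))
E
```

```text
21.55 [ 457.56303761 -301.3932307   112.04981354] 71.8863244253793
(array([278.59948652, 228.5198973 ]), array([ 23,  23,  32,  32, 779], dtype=int32)) [ 457.1354224  -299.72791824   56.        ]
```

{"fn": "apply_moves", "kwargs": {"steps": [{"dx":0.15,"dy":0,"dz":0.9,"ax":0,"ay":0,"az":0},{"dx":0,"dy":0,"dz":1.2,"ax":0,"ay":0,"az":0},{"dx":0,"dy":0,"dz":1.2,"ax":0,"ay":0,"az":0},{"dx":0,"dy":0,"dz":1,"ax":0,"ay":0,"az":0},{"dx":0,"dy":0,"dz":1,"ax":0,"ay":0,"az":0},{"dx":0,"dy":0,"dz":0.6,"ax":0,"ay":0,"az":0},{"dx":0,"dy":0,"dz":0.35,"ax":0,"ay":0,"az":0},{"dx":0,"dy":0,"dz":0,"ax":0,"ay":0,"az":0}]}}

```text
t: 22.6
tool_pos: [457.5, -298.4, 48.9]
ee_rot: [0.682, 0.731, 0.0, -0.0]
wrist_force: [0.9, -0.4, -0.2]
gripper_width: 71.9
grip_force: 0.0
```

{"fn": "apply_moves", "kwargs": {"steps": [{"dx":0,"dy":0,"dz":0,"ax":0,"ay":0,"az":0},{"dx":0,"dy":0,"dz":0,"ax":0,"ay":0,"az":0},{"dx":0,"dy":0,"dz":0,"ax":0,"ay":0,"az":0},{"dx":0,"dy":0,"dz":0,"ax":0,"ay":0,"az":0},{"dx":0,"dy":0,"dz":0,"ax":0,"ay":0,"az":0},{"dx":0,"dy":0,"dz":0,"ax":0,"ay":0,"az":0},{"dx":0,"dy":0,"dz":0,"ax":0,"ay":0,"az":0},{"dx":0,"dy":0,"dz":0,"ax":0,"ay":0,"az":0}], "gripper": 255}}

```text
t: 23.6
tool_pos: [457.6, -298.4, 49.0]
ee_rot: [0.682, 0.731, 0.0, 0.0]
wrist_force: [-0.5, -0.8, 1.7]
gripper_width: 33.7
grip_force: 20.0
```

{"fn": "apply_moves", "kwargs": {"steps": [{"dx":0,"dy":0,"dz":-0.7,"ax":0,"ay":0,"az":0},{"dx":0,"dy":0,"dz":-1.5,"ax":0,"ay":0,"az":0},{"dx":0,"dy":0,"dz":-1.7,"ax":0,"ay":0,"az":0},{"dx":0,"dy":0,"dz":-1.7,"ax":0,"ay":0,"az":0},{"dx":0,"dy":0,"dz":-1.4,"ax":0,"ay":0,"az":0},{"dx":3,"dy":0.4,"dz":0,"ax":0,"ay":0,"az":0},{"dx":5,"dy":0.6,"dz":0,"ax":0,"ay":0,"az":0},{"dx":5.5,"dy":0.6,"dz":0,"ax":0,"ay":0,"az":0}]}}

```text
t: 24.6
tool_pos: [464.3, -161.7, 119.7]
ee_rot: [0.683, 0.731, 0.0, 0.0]
wrist_force: [0.1, -0.0, -0.4]
gripper_width: 33.2
grip_force: 20.0
```

{"fn": "apply_moves", "kwargs": {"steps": [{"dx":5.8,"dy":0.7,"dz":0,"ax":0,"ay":0,"az":0},{"dx":5.8,"dy":0.7,"dz":0,"ax":0,"ay":0,"az":0},{"dx":5.8,"dy":0.7,"dz":0,"ax":0,"ay":0,"az":0},{"dx":5.8,"dy":0.7,"dz":0,"ax":0,"ay":0,"az":0},{"dx":5.8,"dy":0.7,"dz":0,"ax":0,"ay":0,"az":0},{"dx":5.8,"dy":0.7,"dz":0,"ax":0,"ay":0,"az":0},{"dx":5.2,"dy":0.6,"dz":0,"ax":0,"ay":0,"az":0},{"dx":3.5,"dy":0.4,"dz":0,"ax":0,"ay":0,"az":0}]}}

```text
t: 25.6
tool_pos: [485.6, 277.5, 119.7]
ee_rot: [0.681, 0.732, 0.0, 0.0]
wrist_force: [0.7, 0.3, -1.8]
gripper_width: 33.1
grip_force: 20.0
```

```bash
python3 - <<'E'
from dab import *
from plant import ctrl
o,s=wrist(ctrl,"w11");print(o["t"],o["tool_pos"],o["ee_rot"].round(3) if hasattr(o["ee_rot"],"round") else o["ee_rot"],o["gripper_width"],o["grip_force"])
q=dab(s["img"],"blue",(240,190,320,300));print(q,onz(ray(s,*q[0]),o["tool_pos"][2]+6.5)); pegs(s)
E
```

```text
25.6 [485.63092355 277.49004283 119.66418164] [0.681 0.732 0.    0.   ] 33.08889125239052 19.999214289709926
(array([278.42958748, 273.78947368]), array([  17,   64,   44,   41, 1406], dtype=int32)) [485.27321963 276.41810511 126.16418164]
peg [266 113  29  35 746] [280.5 129.4] [array([482.1, 340.1]), array([482. , 340.3]), array([482. , 340.5])]
```

Blue reads (485.3,276.4), and peg 3 comes out at (486.3,276.4) in the same frame. They are aligned, so I'll lower it.

{"fn": "apply_moves", "kwargs": {"steps": [{"dx":0,"dy":0,"dz":0.7,"ax":0,"ay":0,"az":0},{"dx":0,"dy":0,"dz":1.2,"ax":0,"ay":0,"az":0},{"dx":0,"dy":0,"dz":1.2,"ax":0,"ay":0,"az":0},{"dx":0,"dy":0,"dz":1.2,"ax":0,"ay":0,"az":0},{"dx":0,"dy":0,"dz":1.2,"ax":0,"ay":0,"az":0},{"dx":0,"dy":0,"dz":0.8,"ax":0,"ay":0,"az":0},{"dx":0,"dy":0,"dz":0.5,"ax":0,"ay":0,"az":0},{"dx":0,"dy":0,"dz":0.25,"ax":0,"ay":0,"az":0}]}}

```text
t: 26.65
tool_pos: [485.8, 275.0, 49.0]
ee_rot: [0.682, 0.731, -0.0, -0.0]
wrist_force: [-3.6, -1.8, 8.5]
gripper_width: 33.4
grip_force: 20.0
```

{"fn": "apply_moves", "kwargs": {"steps": [{"dx":0,"dy":0,"dz":0,"ax":0,"ay":0,"az":0},{"dx":0,"dy":0,"dz":0,"ax":0,"ay":0,"az":0},{"dx":0,"dy":0,"dz":0,"ax":0,"ay":0,"az":0},{"dx":0,"dy":0,"dz":0,"ax":0,"ay":0,"az":0},{"dx":0,"dy":0,"dz":0,"ax":0,"ay":0,"az":0},{"dx":0,"dy":0,"dz":0,"ax":0,"ay":0,"az":0},{"dx":0,"dy":0,"dz":0,"ax":0,"ay":0,"az":0},{"dx":0,"dy":0,"dz":0,"ax":0,"ay":0,"az":0}], "gripper": 60}}

```text
t: 27.65
tool_pos: [485.9, 275.0, 48.5]
ee_rot: [0.682, 0.731, 0.0, -0.0]
wrist_force: [0.2, 0.4, 0.5]
gripper_width: 71.7
grip_force: 0.0
```

{"fn": "apply_moves", "kwargs": {"steps": [{"dx":0,"dy":0,"dz":-0.5,"ax":0,"ay":0,"az":0},{"dx":0,"dy":0,"dz":-1,"ax":0,"ay":0,"az":0},{"dx":0,"dy":0,"dz":-1.5,"ax":0,"ay":0,"az":0},{"dx":0,"dy":0,"dz":-1.7,"ax":0,"ay":0,"az":0},{"dx":0,"dy":0,"dz":-1.5,"ax":0,"ay":0,"az":0},{"dx":-4,"dy":-0.4,"dz":0,"ax":0,"ay":0,"az":0},{"dx":-5.5,"dy":-0.6,"dz":0,"ax":0,"ay":0,"az":0},{"dx":-5.5,"dy":-0.6,"dz":0,"ax":0,"ay":0,"az":0}]}}

```text
t: 28.65
tool_pos: [480.4, 123.0, 111.6]
ee_rot: [0.682, 0.732, 0.001, 0.001]
wrist_force: [0.7, -0.1, -0.0]
gripper_width: 71.9
grip_force: 0.0
```

{"fn": "apply_moves", "kwargs": {"steps": [{"dx":-5.8,"dy":-0.6,"dz":0,"ax":0,"ay":0,"az":0},{"dx":-5.8,"dy":-0.6,"dz":0,"ax":0,"ay":0,"az":0},{"dx":-5.8,"dy":-0.6,"dz":0,"ax":0,"ay":0,"az":0},{"dx":-5.8,"dy":-0.6,"dz":0,"ax":0,"ay":0,"az":0},{"dx":-5.8,"dy":-0.6,"dz":0,"ax":0,"ay":0,"az":0},{"dx":-5.8,"dy":-0.6,"dz":0,"ax":0,"ay":0,"az":0},{"dx":-5,"dy":-0.6,"dz":0,"ax":0,"ay":0,"az":0},{"dx":-4,"dy":-0.5,"dz":0,"ax":0,"ay":0,"az":0}]}}

```text
t: 29.65
tool_pos: [463.5, -318.3, 111.4]
ee_rot: [0.683, 0.731, 0.0, 0.001]
wrist_force: [0.2, -0.1, -0.7]
gripper_width: 71.8
grip_force: 0.0
```

{"fn": "apply_moves", "kwargs": {"steps": [{"dx":-3,"dy":-0.3,"dz":0,"ax":0,"ay":0,"az":0},{"dx":-1.8,"dy":-0.2,"dz":0,"ax":0,"ay":0,"az":0},{"dx":0,"dy":0,"dz":0,"ax":0,"ay":0,"az":0},{"dx":0,"dy":0,"dz":0,"ax":0,"ay":0,"az":0},{"dx":0,"dy":0,"dz":0,"ax":0,"ay":0,"az":0},{"dx":0,"dy":0,"dz":0,"ax":0,"ay":0,"az":0},{"dx":0,"dy":0,"dz":0,"ax":0,"ay":0,"az":0},{"dx":0,"dy":0,"dz":0,"ax":0,"ay":0,"az":0}]}}

```text
t: 30.65
tool_pos: [462.2, -364.0, 110.5]
ee_rot: [0.682, 0.731, 0.0, 0.0]
wrist_force: [-0.3, 0.4, -0.8]
gripper_width: 71.8
grip_force: 0.0
```

```bash
python3 - <<'E'
from dab import *
from plant import ctrl
o,s=wrist(ctrl,"w12");print(o["t"],o["tool_pos"],o["gripper_width"])
q=dab(s["img"],"white",(262,200,298,265));print(q,onz(ray(s,*q[0]),56))
E
```

```text
30.65 [ 462.16158993 -364.00791244  110.48793781] 71.78624670572725
(array([273.64885496, 227.87022901]), array([  0,  14,  29,  29, 524], dtype=int32)) [ 458.50489046 -361.63697512   56.        ]
```

View pics/w12.png

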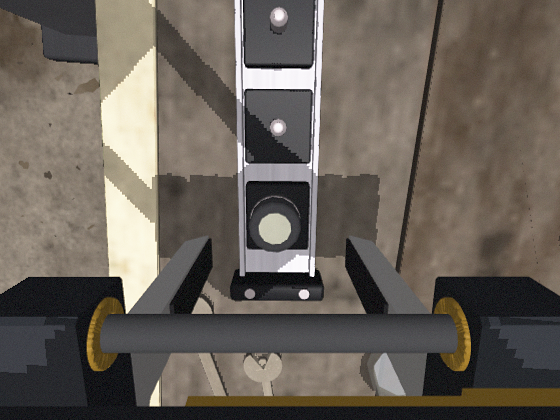

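White is at (275,228), about 2–3 mm off the TCP in x and y. The jar is behind and below the gripper body's level. I'll correct, go down and grip.

{"fn": "apply_moves", "kwargs": {"steps": [{"dx":0.2,"dy":-0.25,"dz":0.9,"ax":0,"ay":0,"az":0},{"dx":0,"dy":0,"dz":1.2,"ax":0,"ay":0,"az":0},{"dx":0,"dy":0,"dz":1.2,"ax":0,"ay":0,"az":0},{"dx":0,"dy":0,"dz":1,"ax":0,"ay":0,"az":0},{"dx":0,"dy":0,"dz":1,"ax":0,"ay":0,"az":0},{"dx":0,"dy":0,"dz":0.5,"ax":0,"ay":0,"az":0},{"dx":0,"dy":0,"dz":0.3,"ax":0,"ay":0,"az":0},{"dx":0,"dy":0,"dz":0,"ax":0,"ay":0,"az":0}]}}

```text
t: 31.7
tool_pos: [459.5, -362.4, 49.5]
ee_rot: [0.682, 0.731, 0.0, 0.0]
wrist_force: [-0.2, -0.1, 0.5]
gripper_width: 72.0
grip_force: 0.0
```

{"fn": "apply_moves", "kwargs": {"steps": [{"dx":0,"dy":0,"dz":0,"ax":0,"ay":0,"az":0},{"dx":0,"dy":0,"dz":0,"ax":0,"ay":0,"az":0},{"dx":0,"dy":0,"dz":0,"ax":0,"ay":0,"az":0},{"dx":0,"dy":0,"dz":0,"ax":0,"ay":0,"az":0},{"dx":0,"dy":0,"dz":0,"ax":0,"ay":0,"az":0},{"dx":0,"dy":0,"dz":0,"ax":0,"ay":0,"az":0},{"dx":0,"dy":0,"dz":0,"ax":0,"ay":0,"az":0},{"dx":0,"dy":0,"dz":0,"ax":0,"ay":0,"az":0}], "gripper": 255}}

```text
t: 32.7
tool_pos: [459.5, -362.4, 49.5]
ee_rot: [0.682, 0.731, 0.0, 0.0]
wrist_force: [-0.3, -0.5, 1.2]
gripper_width: 33.9
grip_force: 20.0
```

{"fn": "apply_moves", "kwargs": {"steps": [{"dx":0,"dy":0,"dz":-0.7,"ax":0,"ay":0,"az":0},{"dx":0,"dy":0,"dz":-1.5,"ax":0,"ay":0,"az":0},{"dx":0,"dy":0,"dz":-1.7,"ax":0,"ay":0,"az":0},{"dx":0,"dy":0,"dz":-1.7,"ax":0,"ay":0,"az":0},{"dx":0,"dy":0,"dz":-1.4,"ax":0,"ay":0,"az":0},{"dx":3,"dy":0.3,"dz":0,"ax":0,"ay":0,"az":0},{"dx":5,"dy":0.5,"dz":0,"ax":0,"ay":0,"az":0},{"dx":6,"dy":0.6,"dz":0,"ax":0,"ay":0,"az":0}]}}

```text
t: 33.7
tool_pos: [463.8, -221.0, 120.2]
ee_rot: [0.683, 0.731, 0.0, 0.0]
wrist_force: [0.5, -0.2, -0.3]
gripper_width: 34.1
grip_force: 20.0
```

{"fn": "apply_moves", "kwargs": {"steps": [{"dx":5.9,"dy":0.6,"dz":0,"ax":0,"ay":0,"az":0},{"dx":5.9,"dy":0.6,"dz":0,"ax":0,"ay":0,"az":0},{"dx":5.9,"dy":0.6,"dz":0,"ax":0,"ay":0,"az":0},{"dx":5.9,"dy":0.6,"dz":0,"ax":0,"ay":0,"az":0},{"dx":5.9,"dy":0.6,"dz":0,"ax":0,"ay":0,"az":0},{"dx":5.9,"dy":0.6,"dz":0,"ax":0,"ay":0,"az":0},{"dx":5.9,"dy":0.6,"dz":0,"ax":0,"ay":0,"az":0},{"dx":5,"dy":0.4,"dz":0,"ax":0,"ay":0,"az":0}]}}

```text
t: 34.7
tool_pos: [477.4, 245.7, 120.4]
ee_rot: [0.682, 0.732, 0.001, 0.0]
wrist_force: [0.0, -0.5, -1.0]
gripper_width: 34.3
grip_force: 20.0
```

```bash
python3 - <<'E'
from dab import *
from plant import ctrl
o,s=wrist(ctrl,"w13");print(o["t"],o["tool_pos"],o["gripper_width"],o["grip_force"])
pegs(s)
E
```

```text
34.7 [477.42390243 245.65824714 120.37415504] 34.30562419325785 19.998843390494585
peg [281  62  30  42 987] [295.2  82.3] [array([481.8, 340.5]), array([481.4, 339.5]), array([481. , 338.4])]
```

{"fn": "apply_moves", "kwargs": {"steps": [{"dx":4,"dy":0.4,"dz":0,"ax":0,"ay":0,"az":0},{"dx":3,"dy":0.4,"dz":0,"ax":0,"ay":0,"az":0},{"dx":1.5,"dy":0.2,"dz":0,"ax":0,"ay":0,"az":0},{"dx":1,"dy":0.1,"dz":0,"ax":0,"ay":0,"az":0},{"dx":0,"dy":0,"dz":0,"ax":0,"ay":0,"az":0},{"dx":0,"dy":0,"dz":0,"ax":0,"ay":0,"az":0},{"dx":0,"dy":0,"dz":0,"ax":0,"ay":0,"az":0},{"dx":0,"dy":0,"dz":0,"ax":0,"ay":0,"az":0}]}}

```text
t: 35.75
tool_pos: [482.0, 338.4, 119.6]
ee_rot: [0.682, 0.731, 0.0, 0.0]
wrist_force: [1.1, -0.4, -0.6]
gripper_width: 34.3
grip_force: 20.0
```

```bash
python3 - <<'E'
from dab import *
from plant import ctrl
o,s=wrist(ctrl,"w14");print(o["t"],o["tool_pos"],o["gripper_width"],o["grip_force"])
q=dab(s["img"],"white",(240,235,320,305));print(q,onz(ray(s,*q[0]),o["tool_pos"][2]+6.5))
E
```

```text
35.75 [482.04226999 338.38450731 119.59571729] 34.270764725658616 19.99994482845068
(array([269.43032787, 264.31967213]), array([ 17,  17,  29,  32, 244], dtype=int32)) [477.16614364 341.77668167 126.09571729]
```

Peg 4 is at about (481.5,339) and the TCP is on it. The white blob reading here is only a partial highlight, so I leave it out. I'll lower the tappet.

{"fn": "apply_moves", "kwargs": {"steps": [{"dx":0,"dy":0,"dz":0.7,"ax":0,"ay":0,"az":0},{"dx":0,"dy":0,"dz":1.2,"ax":0,"ay":0,"az":0},{"dx":0,"dy":0,"dz":1.2,"ax":0,"ay":0,"az":0},{"dx":0,"dy":0,"dz":1.2,"ax":0,"ay":0,"az":0},{"dx":0,"dy":0,"dz":1.2,"ax":0,"ay":0,"az":0},{"dx":0,"dy":0,"dz":0.8,"ax":0,"ay":0,"az":0},{"dx":0,"dy":0,"dz":0.5,"ax":0,"ay":0,"az":0},{"dx":0,"dy":0,"dz":0.2,"ax":0,"ay":0,"az":0}]}}

```text
t: 36.8
tool_pos: [481.9, 338.8, 49.5]
ee_rot: [0.682, 0.731, -0.0, -0.0]
wrist_force: [-4.2, -1.1, 4.7]
gripper_width: 34.4
grip_force: 20.0
```

Seated with light contact. I'll release it, rise, and back off toward -y for a final look.

{"fn": "apply_moves", "kwargs": {"steps": [{"dx":0,"dy":0,"dz":0,"ax":0,"ay":0,"az":0},{"dx":0,"dy":0,"dz":0,"ax":0,"ay":0,"az":0},{"dx":0,"dy":0,"dz":0,"ax":0,"ay":0,"az":0},{"dx":0,"dy":0,"dz":0,"ax":0,"ay":0,"az":0},{"dx":0,"dy":0,"dz":0,"ax":0,"ay":0,"az":0},{"dx":0,"dy":0,"dz":0,"ax":0,"ay":0,"az":0},{"dx":0,"dy":0,"dz":0,"ax":0,"ay":0,"az":0},{"dx":0,"dy":0,"dz":0,"ax":0,"ay":0,"az":0}], "gripper": 60}}

```text
t: 37.8
tool_pos: [481.9, 338.9, 49.5]
ee_rot: [0.682, 0.731, 0.0, -0.0]
wrist_force: [0.3, 0.5, 0.3]
gripper_width: 71.5
grip_force: 0.0
```

{"fn": "apply_moves", "kwargs": {"steps": [{"dx":0,"dy":0,"dz":-0.5,"ax":0,"ay":0,"az":0},{"dx":0,"dy":0,"dz":-1,"ax":0,"ay":0,"az":0},{"dx":0,"dy":0,"dz":-2,"ax":0,"ay":0,"az":0},{"dx":0,"dy":0,"dz":-3,"ax":0,"ay":0,"az":0},{"dx":0,"dy":0,"dz":-4,"ax":0,"ay":0,"az":0},{"dx":0,"dy":0,"dz":-4,"ax":0,"ay":0,"az":0},{"dx":-3,"dy":0,"dz":-3,"ax":0,"ay":0,"az":0},{"dx":-5,"dy":0,"dz":-2,"ax":0,"ay":0,"az":0}]}}

```text
t: 38.8
tool_pos: [487.9, 259.4, 247.5]
ee_rot: [0.681, 0.732, 0.002, 0.001]
wrist_force: [0.9, -0.7, -0.6]
gripper_width: 71.9
grip_force: 0.0
```

{"fn": "apply_moves", "kwargs": {"steps": [{"dx":-4,"dy":0,"dz":0,"ax":0,"ay":0,"az":0},{"dx":-1,"dy":0,"dz":0,"ax":0,"ay":0,"az":0},{"dx":0,"dy":0,"dz":0,"ax":0,"ay":0,"az":0},{"dx":0,"dy":0,"dz":0,"ax":0,"ay":0,"az":0},{"dx":0,"dy":0,"dz":0,"ax":0,"ay":0,"az":0},{"dx":0,"dy":0,"dz":0,"ax":0,"ay":0,"az":0},{"dx":0,"dy":0,"dz":0,"ax":0,"ay":0,"az":0},{"dx":0,"dy":0,"dz":0,"ax":0,"ay":0,"az":0}]}}

```text
t: 39.8
tool_pos: [490.9, 209.3, 244.4]
ee_rot: [0.682, 0.731, 0.0, -0.0]
wrist_force: [-0.2, 0.8, 0.5]
gripper_width: 72.1
grip_force: 0.0
```

```bash
python3 - <<'E'
from dab import *
from plant import ctrl
o,s=wrist(ctrl,"w15");print(o["t"],o["tool_pos"])
c=ctrl.snapshot("scene")["img"]
I=np.hstack([cv2.resize(s["img"][20:320,150:450],(390,390)),cv2.resize(c[140:215,165:245],(390,390),interpolation=2)])
cv2.imwrite("pics/fin.png",I[:,:,::-1])
E
```

```text
39.8 [490.9265753  209.33049958 244.43069017]
```

View pics/fin.png

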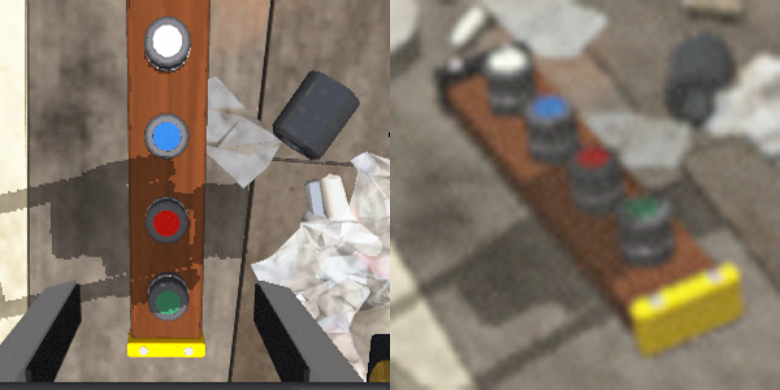

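All four stand upright and seated on the board. From the yellow cap they run green (168,303), red (167,222), blue (167,135), white (167,42), which is the rail's order. I'll hand it in.

```bash
python3 -c "
from plant import ctrl
print(ctrl.finish_job())"
```

```text
the job is handed in; nothing more can be done
None
```

The job is handed in at about 40 s: the four followers stand upright on the board pegs, green, red, blue, white from the yellow end, and the final pictures show them fully down.

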